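Lock a clamped rotary tool on for hands-free polishing

ROBOT

A 6-joint arm with a two-finger parallel gripper is mounted at the origin on a cart in front of the work surface, level with it; the furniture and walls round the work are solid. World frame = base frame: x ahead of the robot, y to its left, z up, the work surface at z = 0. Lengths are in mm, angles in rad, forces in N, time in s.
With the tool pointing down it reaches from about 275 to 750 mm from the base axis. Payload 10.2 kg.
Tool frame: the origin (TCP) lies midway between the tips of the shut fingers; the grasp point (between the pads) lies 19 mm behind it; z points along the fingers, y is the line along which they close (so a half turn about z gives the same grasp; the last joint's range is limited). The gripper opens to 85 mm and grips with 20 to 120 N. Pads are 22 mm wide; open, the fingers measure 114 mm over their backs; the gripper's body (76 mm by 85 mm) begins 54 mm behind the grasp point. The pads swing forward as they close: fully open they stand 13 mm farther back than shut.
Start: joints at [0.94, 0.313, 1.498, -0, 1.331, -0.223], TCP at [208.223, 481.948, 231.294] pointing down, gripper open.
Joint ranges: [-2.94, 2.94], [-0.97, 2.17], [0.19, 2.56], [-1.23, 4.37], [0.02, 3.11], [-2.88, 2.88]. Speed limits (rad/s): [2.39, 2.39, 3.01, 3.14, 3.14, 3.14].

INTERFACE

Orientations are given as a unit quaternion [w, x, y, z].
In Python, from rig import ctrl gives the robot as it stands.
- The arm moves only by the tool send_rows, never from a script. Its argument "targets" is a list of rows, each a list of 7 numbers: the closure, from -1 (fully open) to 1 (shut), so that 0 is half open, then the shift along the tool's x, y, z in m, then the turn, a rotation vector about the tool's x, y, z in rad. In form: [[claw, dx, dy, dz, ax, ay, az], ...]. A call has exactly 10 rows; each row shifts and turns the commanded pose from where the row before left it, along the tool's axes as they then stand; what a row does not reach is not made up. A row lasts 1/8 s, in which the tool goes at most 62.5 mm and 10.7 degrees, less where a joint would pass 70% of its speed; a pose out of reach is approached as far as the arm can. A call with a gripper value outside its range is refused whole. The fingers move at their own pace and stop on an object; "squeeze" is the grip in N (left out, the last holds). Time passes only in rows, so rows that do not move let the fingers close, or fill a call up. It gives the time, the measured TCP pose, the force, the opening and the grip force at its end, in the units of the state.
- ctrl.sense(): the state, without advancing time (a new reading comes with each control period).
- ctrl.capture(name): name is "side" or "top" or "wrist"; returns a dict with "img" (400x640x3 uint8, red, green, blue), "camera_matrix" (3x3 intrinsics, pixels), "R" (3x3) and "t" (3): a world point X has camera coordinates R X + t. Camera axes: x right, y down, z forward; pixel columns grow to the right and rows downward; lengths in mm; the calibration is good to about 2 mm. A picture is of the moment at which its call begins. There is no depth.
- ctrl.finish_job(): hands the job in; it is judged then, once.
Trained networks look in a picture, given as the dict that the camera call returned (one of the last four; its "shot" number tells which), for a name from the list of things; names that differ only in an ending like _2 or _b are one class to them, and where a whole thing is asked for, a point or a joint stands for the part that bears it (a point fixed in the world has none). Each returns a list of dicts, best first, with "score" (0 to 1); they miss things now and then, are a little off and sometimes report something else, mostly with a low value. They report only what shows in the picture. A call takes as long as a camera call. They do not tell look-alikes from the thing itself.
- ctrl.boxes_of(query, picture): "extent" ([left, top, width, height] in pixels, round what is visible of it).
- ctrl.landmark_of(query, picture): "point" ([column, row] in pixels: a listed point, or the origin of a listed thing).
The state is a dict: "time_s": time; "joints": joint angles; "dq": joint speeds; "tau": joint torques, N m; "eef_pos": TCP position; "ee_rot": TCP orientation; "force": force on the tool from outside, world axes, zero at the start; "wrist_torque": the same for the moment, N m; "grip_width": opening from 0.0 (shut) to 1.0 (fully open); "grip_force": force on a finger pad.
Only numpy, scipy, OpenCV 4.12 (cv2) and the standard library are available. Lean on these libraries where they do the work, as an engineer would, in place of code of your own. Each camera call takes 0.05 s, during which the arm holds its last target. There are 200 camera calls.

TASK

Set the polishing tool in the bench cradle running hands-free: squeeze its top trigger fully home without forcing it, press the lock-on button on its side while the trigger is held down, then ease the trigger up slowly (do not let it snap back) until the lock catches and holds it, and let go. Leave the vial, the post and the lens beside it standing where they are.

Things in the scene. Friction and masses are not known exactly. Their poses are not given: they have to be found in the camera images.
- tool: Grey straight rotary tool, 48 mm thick, 250 mm long, clamped in a fixed aluminium cradle. Origin: on the bench under the middle of its switch housing; z up, its long axis is y (polishing bob at +y). Black housing: x -28 to 28, y -46 to 46 mm, flat deck 58 mm above the bench.
- wall_top (a point): Middle of the top edge of a black upright wall on the housing (tool's x -28 to -20, y -28 to 28 mm), nominally 85 mm above the bench; true height within 3 mm of it. The lock button sticks out of its outer (-x) face; the trigger lies inside. No other wall round the trigger. One fingertip can stand on the trigger while the other hangs outside the wall by the button: 40 to 50 mm between them suits.
- trigger_top (a point): Centre of the flat top of the trigger, a grey ribbed paddle, tool's x -20 to 28, y -22 to 22 mm; moves with it straight down; 80 mm above the bench when released.
- trigger (a joint): Trigger travel down, m; 0 released. Spring: 4 N, plus 0.4 N per mm. At 9 to 15 mm (differs each time, only to be felt) it meets a rubber stop, 8 N per mm: there, from about 10 N in all, it is home and the lock is free to go in. 15 to 22 N is a firm squeeze, over 35 N is forcing. Eased with the lock in, it rises 4 to 7 mm and is caught, 4 to 11 mm down. Squeezing again frees the lock.
- lock_face (a point): Middle of the outer end of the lock button when out: tool's x = -40, y = 0, 75 mm above the bench, true height within 3 mm of it (this point is fixed to the tool). A steel disc 14 mm across, 12 mm proud of the wall, pushed along the tool's +x. With the trigger home, its top is 7 to 10 mm below the button's middle, so a fingertip at that level outside the wall covers the button.
- lock (a joint): How far the lock button is pushed in, m: 0 out, 0.010 fully in. Spring: 1.8 N to start, 4.8 N fully in. Blocked at under 1 mm until the trigger is home. It must go at least 7 mm in to catch and then stays at about 6.5 mm; if not caught it springs out when let go.
- vial_mid (a point): Loose amber vial, 23 mm across and 52 mm tall, standing about 100 mm beyond the tool's axis; its centre half-way up. Bystander.
- post_mid (a point): Loose steel post, 13 mm across and 75 mm tall, standing about 95 mm beyond the tool's axis; its centre half-way up. Bystander.
- lens_mid (a point): Loose lens in a black ring mount, 21 x 36 x 31 mm, standing on the near side of the tool, about 90 mm from its axis, by the bob end; its centre half-way up. Bystander.
Mind the look-alikes: they are no part of the job. What is shaped like the part that bears vial_mid but blue is not meant.

How it is judged (in metres and radians):
On the way, in this order (a step that is already met when the one before it is completed fails the run):
1. the trigger is being squeezed (value of joint trigger above 0.004 m).
2. the lock button is pushed in past its catch while the trigger is held down (value of joint lock above 0.006 m and value of joint trigger above 0.004 m), for 0.05 s.
At the end, for the whole second after the job is handed in: Trigger held down by its lock alone (more than 3 mm down, at rest), lock button still in (more than 5 mm), and vial, post and lens each upright (within 0.35 rad) and within 20 mm of where they stood (value of joint trigger above 0.003 m and value of joint lock above 0.005 m and velocity of joint trigger between -0.01 and 0.01 m/s and not ((distance of vial_mid from where it was at the start of the episode above 0.02 m or angle between vial_mid's own z axis and vertical above 0.35 rad) or (distance of post_mid from where it was at the start of the episode above 0.02 m or angle between post_mid's own z axis and vertical above 0.35 rad) or (distance of lens_mid from where it was at the start of the episode above 0.02 m or angle between lens_mid's own z axis and vertical above 0.35 rad))); the robot touches nothing.
It fails at once if the trigger is forced: more than 35 N between the robot and the tool or its trigger (contact force between any of the fingers, the arm and tool above 35 N).
It fails at once if the trigger snaps back (rises faster than 0.3 m/s) (velocity of joint trigger below -0.3 m/s).
It fails at once if a bystander (vial, post or lens) is moved by more than 20 mm or tipped ((distance of vial_mid from where it was at the start of the episode above 0.02 m or angle between vial_mid's own z axis and vertical above 0.35 rad) or (distance of post_mid from where it was at the start of the episode above 0.02 m or angle between post_mid's own z axis and vertical above 0.35 rad) or (distance of lens_mid from where it was at the start of the episode above 0.02 m or angle between lens_mid's own z axis and vertical above 0.35 rad)).
It also fails if it takes over 61 s, if anything falls off the work surface, if the arm or the gripper's body presses on something with over 40 N, if the wrist force passes 120 N, or if a joint passes its speed limit or range.

## Working session

There is one attempt and no reset: what is moved stays moved. The work goes in short steps, Python scripts to look and compute and a tool call to move; the robot and the scene stay as the last step left them, time stands still between calls to the robot, and variables do not carry over. Pictures are saved under pics/ and viewed, at most 10 in all, crops included, and the job is handed in when it is done.

Besides the shell and the picture viewer there is one more tool, called after "Request:" as name(argument=value, ...), one argument or row to a line, values as JSON. send_rows: Moves the arm, as the interface text tells. Its arguments: {"type":"object","properties":{"targets":{"type":"array"},"squeeze":{"type":"number"}},"required":["targets"]}

```bash
mkdir -p pics
cat > h.py <<'E'
import numpy as np,cv2
from rig import ctrl
def tri(obs):
    # obs: list of (pic, px)
    A=[];b=[]
    for p,u in obs:
        K=np.array(p["camera_matrix"]);R=np.array(p["R"]);t=np.array(p["t"])
        d=R.T@np.linalg.inv(K)@np.array([u[0],u[1],1]);d/=np.linalg.norm(d)
        c=-R.T@t;M=np.eye(3)-np.outer(d,d);A.append(M);b.append(M@c)
    X=np.linalg.lstsq(np.vstack(A),np.hstack(b),rcond=None)[0]
    return X
def onplane(p,u,z):
    K=np.array(p["camera_matrix"]);R=np.array(p["R"]);t=np.array(p["t"])
    d=R.T@np.linalg.inv(K)@np.array([u[0],u[1],1]);c=-R.T@t
    return c+d*(z-c[2])/d[2]
def proj(p,X):
    q=np.array(p["camera_matrix"])@(np.array(p["R"])@X+np.array(p["t"]));return q[:2]/q[2]
E
python3 - <<'E'
from h import *
s=ctrl.sense();print({k:np.round(v,3) for k,v in s.items()})
P={n:ctrl.capture(n) for n in("side","top","wrist")}
for n,p in P.items():
    cv2.imwrite(f"pics/a_{n}.png",p["img"][:,:,::-1])
    for q in("tool","wall_top","trigger_top","lock_face","vial_mid","post_mid","lens_mid"):
        print(n,q,[(np.round(d["point"]).tolist(),round(d["score"],2)) for d in ctrl.landmark_of(q,p)][:3])
    print(n, "cam",np.round(-np.array(p["R"]).T@p["t"]))
E
```

```text
{'time_s': np.float64(0.0), 'joints': array([ 0.94 ,  0.313,  1.498, -0.   ,  1.331, -0.223]), 'dq': array([ 0.   , -0.   ,  0.   , -0.   ,  0.001,  0.002]), 'tau': array([-0.0000e+00, -4.1227e+01, -2.5974e+01, -0.0000e+00,  4.0000e-03,
       -0.0000e+00]), 'eef_pos': array([208.07 , 481.734, 230.728]), 'ee_rot': array([-0.   ,  0.203,  0.979, -0.001]), 'force': array([0.218, 0.067, 0.393]), 'wrist_torque': array([-0.002, -0.002,  0.029]), 'grip_force': np.float64(0.0), 'grip_width': np.float64(1.001)}
side tool [([291.0, 237.0], 0.76)]
side wall_top []
side trigger_top [([290.0, 205.0], 0.63)]
side lock_face [([297.0, 190.0], 0.73)]
side vial_mid [([306.0, 297.0], 0.9), ([328.0, 264.0], 0.8), ([256.0, 277.0], 0.63)]
side post_mid [([285.0, 257.0], 0.6)]
side lens_mid [([351.0, 203.0], 0.68)]
side cam [1209.   70.  581.]
top tool [([337.0, 213.0], 0.94)]
top wall_top [([330.0, 219.0], 0.61), ([351.0, 156.0], 0.17)]
top trigger_top [([338.0, 204.0], 0.92)]
top lock_face [([328.0, 226.0], 0.74)]
top vial_mid [([380.0, 147.0], 0.76), ([337.0, 117.0], 0.69), ([314.0, 150.0], 0.47)]
top post_mid [([338.0, 213.0], 0.44), ([352.0, 158.0], 0.43)]
top lens_mid [([267.0, 241.0], 0.5)]
top cam [359. 213. 928.]
wrist tool []
wrist wall_top []
wrist trigger_top []
wrist lock_face []
wrist vial_mid []
wrist post_mid []
wrist lens_mid []
wrist cam [145. 509. 372.]
```

View pics/a_side.png

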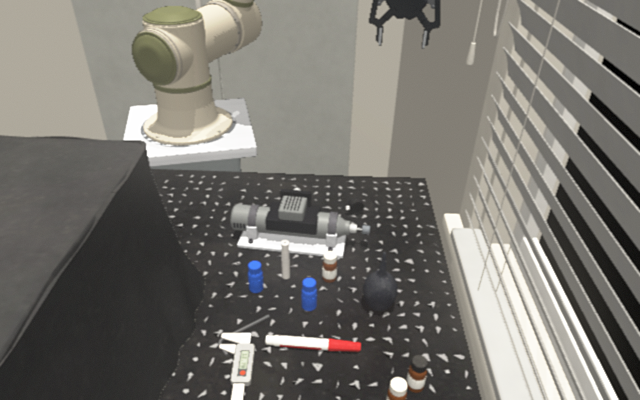

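View pics/a_top.png

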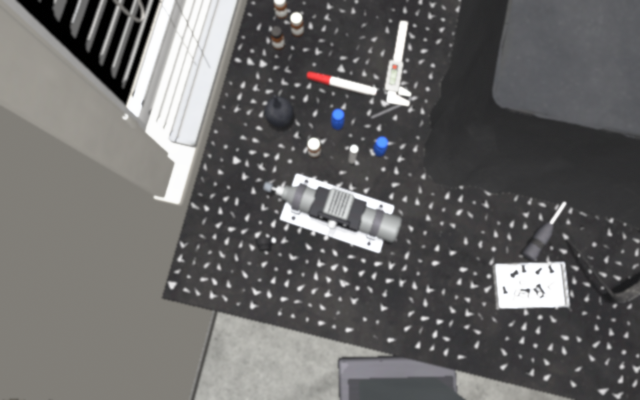

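Run:
```python
from h import *
t=ctrl.capture("top");s=ctrl.capture("side")
print("trig",onplane(t,(338,204),80),onplane(s,(290,205),80),"tri",tri([(t,(338,204)),(s,(290,205))]))
print("lock",onplane(t,(328,226),75),onplane(s,(297,190),75))
print("wall",onplane(t,(330,219),85),"tool",onplane(t,(337,213),0), onplane(s,(291,237),0))
for u in((380,147),(337,117),(314,150)): print("vial",onplane(t,u,26))
for u in((306,297),(328,264),(256,277)): print("vial s",onplane(s,u,26))
print("post",onplane(t,(352,158),37.5),onplane(s,(285,257),37.5))
print("lens",onplane(t,(267,241),15.5),onplane(s,(351,203),15.5))
```

```text
trig [510.77240845 186.83803425  80.        ] [522.21372674 180.79967363  80.        ] tri [511.83941628 184.56418389  72.19111385]
lock [474.5211771  204.83041847  75.        ] [471.4137809 202.616869   75.       ]
wall [484.84406493 201.2214757   85.        ] tool [508.3128188  186.80163435   0.        ] [512.66911824 182.94494875   0.        ]
vial [624.19100956 104.60113694  26.        ]
vial [684.41554916 181.34087749  26.        ]
vial [622.30731625 225.65839199  26.        ]
vial s [689.99782149 175.39090284  26.        ]
vial s [624.88891455 225.63688189  26.        ]
vial s [631.4701019  105.69821415  26.        ]
post [601.84232473 157.38686736  37.5       ] [606.46489252 157.02649223  37.5       ]
lens [458.65395946 314.61251482  15.5       ] [450.82481643 314.66868633  15.5       ]
```

The side view shows the grey tool at about (290,215), with the amber vial at (329,265), the pale post at (285,258) and two blue decoy vials. The top view agrees: trigger at (338,204), button near (330,226), amber vial at (314,147), lens near (265,241). Next I move above the tool and turn the gripper square to its axis.

Request:
send_rows(
  targets=[
    [-1,-0.039,-0.015,0,0,0,0],
    [-1,-0.039,-0.015,0,0,0,0],
    [-1,-0.039,-0.015,0,0,0,0],
    [-1,-0.039,-0.015,0,0,0,0],
    [-1,-0.039,-0.015,0,0,0,0],
    [-1,-0.039,-0.015,0,0,0,0],
    [-1,-0.039,-0.015,0,0,0,0],
    [-1,-0.039,-0.015,0,0,0,0],
    [-1,-0.039,-0.015,0,0,0,0],
    [-1,-0.039,-0.015,0,0,0,0],
  ],
)

```text
time_s: 2.55
eef_pos: [507.7, 188.5, 231.4]
ee_rot: [0.0, 0.203, 0.979, 0.0]
force: [0.6, 0.5, 0.7]
grip_width: 1.002
grip_force: 0.0
```

Request:
send_rows(
  targets=[
    [-0.06,0,0,0,0,0,0.15],
    [-0.06,0,0,0,0,0,0.15],
    [-0.06,0,0,0,0,0,0.15],
    [-0.06,0,0,0,0,0,0.15],
    [-0.06,0,0,0,0,0,0.15],
    [-0.06,0,0,0,0,0,0.15],
    [-0.06,0,0,0,0,0,0.15],
    [-0.06,0,0,0,0,0,0.15],
    [-0.06,0,0,0,0,0,0.15],
    [-0.06,0,0,0,0,0,0.15],
  ],
)

```text
time_s: 3.8
eef_pos: [506.7, 189.6, 231.3]
ee_rot: [-0.0, 0.817, 0.576, -0.0]
force: [0.5, -0.3, 0.7]
grip_width: 0.528
grip_force: 0.0
```

Run:
```python
from h import *
s=ctrl.sense();print({k:np.round(s[k],3) for k in("time_s","joints","eef_pos","ee_rot","grip_width","force")})
w=ctrl.capture("wrist");cv2.imwrite("pics/b_wrist.png",w["img"][:,:,::-1])
print(-np.array(w["R"]).T@w["t"])
for q,z in(("tool",0),("wall_top",85),("trigger_top",80),("lock_face",75)):
    for d in ctrl.landmark_of(q,w)[:2]: print(q,np.round(d["point"]),round(d["score"],2),onplane(w,d["point"],z).round(1))
```

```text
{'time_s': np.float64(3.8), 'joints': array([ 0.141,  0.348,  1.449, -0.   ,  1.344,  0.483]), 'eef_pos': array([506.744, 189.579, 231.288]), 'ee_rot': array([-0.   ,  0.817,  0.576, -0.   ]), 'grip_width': np.float64(0.528), 'force': array([ 0.514, -0.338,  0.687])}
[528.01584962 253.63775394 372.75719991]
tool [325. 182.] 0.61 [507.3 182.6   0. ]
wall_top [301. 195.] 0.87 [485.5 194.6  85. ]
trigger_top [329. 195.] 0.72 [511.9 184.2  80. ]
lock_face [286. 192.] 0.78 [470.6 201.2  75. ]
```

View pics/b_wrist.png

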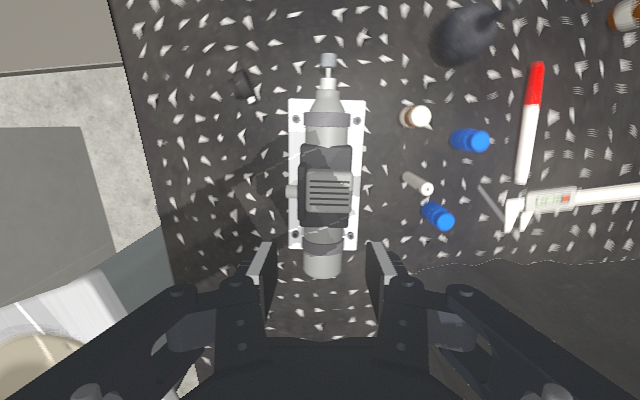

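Run:
```python
from h import *
w=ctrl.capture("wrist")
g=cv2.cvtColor(w["img"],cv2.COLOR_RGB2GRAY)
a=onplane(w,(327.5,60),34);b=onplane(w,(322.5,270),34);d=a-b
print(a,b,np.degrees(np.arctan2(d[1],d[0]))-90)
# wrist plate edges: left (290,98)-(289,248), right (366,100)-(358,250)
for p,q in(((289,99),(289,247)),((366,101),(357,250))):
    d=onplane(w,p,8)-onplane(w,q,8);print(np.degrees(np.arctan2(d[1],d[0]))-90)
t=ctrl.capture("top")
for q,z in(("tool",0),("wall_top",85),("trigger_top",80),("lock_face",75)):
    for d in ctrl.landmark_of(q,t)[:1]: print(q,np.round(d["point"]),round(d["score"],2),onplane(t,d["point"],z).round(1))
cv2.imwrite("pics/c.png",cv2.resize(w["img"][130:250,250:410,::-1],None,fx=5,fy=5,interpolation=cv2.INTER_CUBIC))
```

```text
[553.95823933 310.55383486  34.        ] [470.27686564  83.9578165   34.        ] -20.26906888875844
-20.753637732927587
-20.457721607833932
tool [336. 212.] 0.8 [510.8 188.    0. ]
wall_top [334. 219.] 0.94 [485.3 194.9  85. ]
trigger_top [335. 202.] 0.49 [515.  191.9  80. ]
```

View pics/c.png

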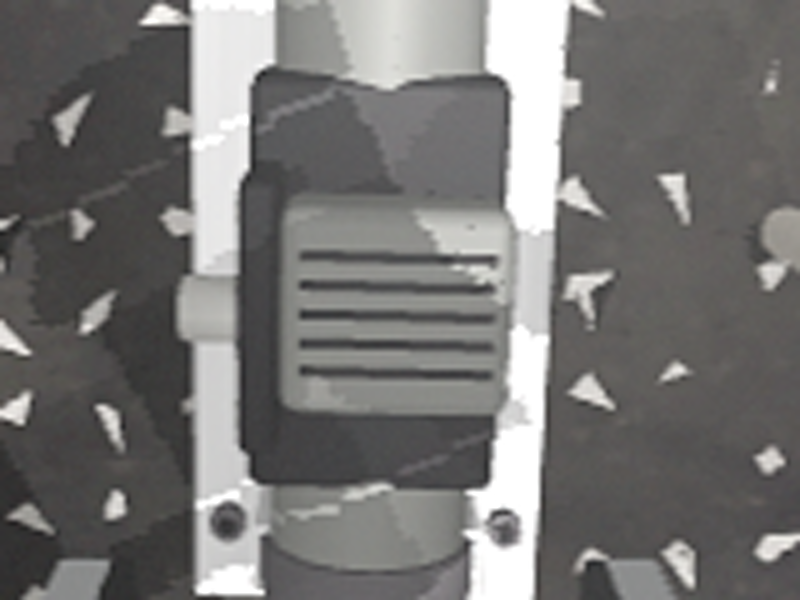

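Run:
```python
from h import *
w=ctrl.capture("wrist")
th=np.radians(-20.5);ex=np.array([np.cos(th),np.sin(th)]);ey=np.array([-ex[1],ex[0]])
for n,u,z,o in(("trig",(329,190.8),80,(4,0)),("lock",(285.4,191.4),75,(-40,0)),("wall",(302,193),85,(-24,0)),("ends34",((327.5+322.5)/2,165),34,(0,0))):
    X=onplane(w,u,z)[:2];print(n,X.round(1),"origin",(X-o[0]*ex).round(1))
s=ctrl.sense();print(s["eef_pos"])
O=np.array([508.5,185]);print((s["eef_pos"][:2]-O)@ex,(s["eef_pos"][:2]-O)@ey)
for q in(("vial_mid",26),("post_mid",37.5)):
    for d in ctrl.landmark_of(q[0],w)[:3]:
        X=onplane(w,d["point"],q[1])[:2];print(q[0],X.round(0),((X-O)@ex).round(0),((X-O)@ey).round(0))
```

```text
trig [513.  188.2] origin [509.2 189.6]
lock [470.3 201.2] origin [507.8 187.2]
wall [487.2 196. ] origin [509.7 187.6]
ends34 [516.1 207.9] origin [516.1 207.9]
[506.76367862 189.57529008 231.29847704]
-3.2286643098101138 3.677474412864541
vial_mid [626. 106.] 138.0 -33.0
vial_mid [625. 226.] 95.0 80.0
vial_mid [679. 184.] 160.0 59.0
post_mid [608. 155.] 104.0 6.0
```

Request:
send_rows(
  targets=[
    [-0.06,-0.001,-0.0185,0,0,0,0.014],
    [-0.06,0,0,0.014,0,0,0],
    [-0.06,0,0,0.018,0,0,0],
    [-0.06,0,0,0.018,0,0,0],
    [-0.06,0,0,0.018,0,0,0],
    [-0.06,0,0,0.018,0,0,0],
    [-0.06,0,0,0.018,0,0,0],
    [-0.06,0,0,0.014,0,0,0],
    [-0.06,0,0,0.008,0,0,0],
    [-0.06,0,0,0,0,0,0],
  ],
)

```text
time_s: 5.75
eef_pos: [488.9, 194.7, 104.9]
ee_rot: [-0.0, 0.82, 0.573, -0.0]
force: [0.6, -0.6, 0.5]
grip_width: 0.529
grip_force: 0.0
```

Run:
```python
from h import *
s=ctrl.sense();print({k:np.round(s[k],3) for k in("eef_pos","ee_rot","grip_width","force")})
w=ctrl.capture("wrist");cv2.imwrite("pics/d_wrist.png",w["img"][:,:,::-1])
O=np.array([508.7,187.6]);th=np.radians(-20.5);ex=np.array([np.cos(th),np.sin(th)]);ey=np.array([-ex[1],ex[0]])
print((s["eef_pos"][:2]-O)@ex,(s["eef_pos"][:2]-O)@ey)
for q,z in(("wall_top",85),("trigger_top",80),("lock_face",75)):
    for d in ctrl.landmark_of(q,w)[:1]:
        X=onplane(w,d["point"],z);print(q,np.round(d["point"]),round(d["score"],2),((X[:2]-O)@ex).round(1),((X[:2]-O)@ey).round(1))
```

```text
{'eef_pos': array([488.924, 194.676, 104.885]), 'ee_rot': array([-0.   ,  0.82 ,  0.573, -0.   ]), 'grip_width': np.float64(0.529), 'force': array([ 0.633, -0.552,  0.486])}
-21.001820368130435 -0.29811293921487214
wall_top [319. 242.] 0.65 -23.9 -0.1
trigger_top [365. 237.] 0.96 3.5 1.4
lock_face [292. 235.] 0.66 -40.1 0.4
```

View pics/d_wrist.png

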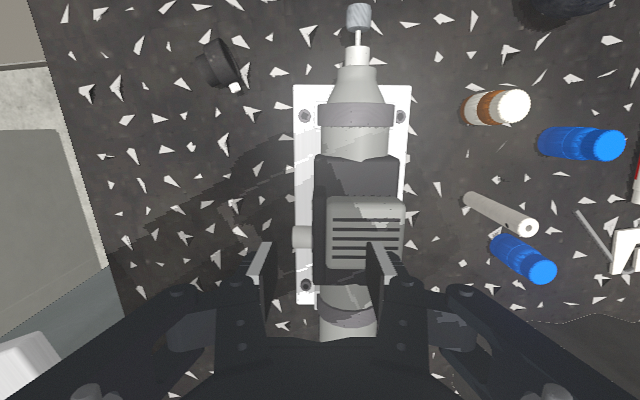

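Request:
send_rows(
  targets=[
    [-0.06,0,-0.001,0.002,0,0,0],
    [-0.06,0,0,0.004,0,0,0],
    [-0.06,0,0,0.004,0,0,0],
    [-0.06,0,0,0.004,0,0,0],
    [-0.06,0,0,0.003,0,0,0],
    [-0.06,0,0,0.003,0,0,0],
    [-0.06,0,0,0.002,0,0,0],
    [-0.06,0,0,0.002,0,0,0],
    [-0.06,0,0,0,0,0,0],
    [-0.06,0,0,0,0,0,0],
  ],
)

```text
time_s: 7.2
eef_pos: [488.1, 195.1, 81.4]
ee_rot: [0.0, 0.82, 0.573, 0.0]
force: [0.4, -0.1, 0.1]
grip_width: 0.528
grip_force: 0.0
```

Request:
send_rows(
  targets=[
    [-0.06,0,0,0.0005,0,0,0],
    [-0.06,0,0,0.0005,0,0,0],
    [-0.06,0,0,0.0005,0,0,0],
    [-0.06,0,0,0.0005,0,0,0],
    [-0.06,0,0,0.0005,0,0,0],
    [-0.06,0,0,0.0005,0,0,0],
    [-0.06,0,0,0.0005,0,0,0],
    [-0.06,0,0,0.0005,0,0,0],
    [-0.06,0,0,0,0,0,0],
    [-0.06,0,0,0,0,0,0],
  ],
)

```text
time_s: 8.45
eef_pos: [488.1, 195.1, 77.5]
ee_rot: [0.0, 0.82, 0.573, 0.0]
force: [-1.0, -0.5, 3.1]
grip_width: 0.528
grip_force: 1.9
```

Request:
send_rows(
  targets=[
    [-0.06,0,0,0.001,0,0,0],
    [-0.06,0,0,0.001,0,0,0],
    [-0.06,0,0,0.001,0,0,0],
    [-0.06,0,0,0.001,0,0,0],
    [-0.06,0,0,0.001,0,0,0],
    [-0.06,0,0,0.001,0,0,0],
    [-0.06,0,0,0.001,0,0,0],
    [-0.06,0,0,0.0005,0,0,0],
    [-0.06,0,0,0,0,0,0],
    [-0.06,0,0,0,0,0,0],
  ],
)

```text
time_s: 9.7
eef_pos: [488.2, 195.1, 70.0]
ee_rot: [0.0, 0.82, 0.573, 0.0]
force: [-1.8, 0.1, 6.8]
grip_width: 0.531
grip_force: 3.3
```

Request:
send_rows(
  targets=[
    [-0.06,0,0,0.0005,0,0,0],
    [-0.06,0,0,0.0005,0,0,0],
    [-0.06,0,0,0.0005,0,0,0],
    [-0.06,0,0,0,0,0,0],
    [-0.06,0,0,0,0,0,0],
    [-0.06,0,0,0,0,0,0],
    [-0.06,0,0,0,0,0,0],
    [-0.06,0,0,0,0,0,0],
    [-0.06,0,0,0,0,0,0],
    [-0.06,0,0,0,0,0,0],
  ],
)

```text
time_s: 10.95
eef_pos: [488.2, 195.1, 68.6]
ee_rot: [0.0, 0.82, 0.573, 0.0]
force: [-2.4, -0.7, 6.6]
grip_width: 0.528
grip_force: 3.6
```

Request:
send_rows(
  targets=[
    [-0.06,0,0,0.0005,0,0,0],
    [-0.06,0,0,0.0005,0,0,0],
    [-0.06,0,0,0.0005,0,0,0],
    [-0.06,0,0,0,0,0,0],
    [-0.06,0,0,0,0,0,0],
    [-0.06,0,0,0,0,0,0],
    [-0.06,0,0,0,0,0,0],
    [-0.06,0,0,0,0,0,0],
    [-0.06,0,0,0,0,0,0],
    [-0.06,0,0,0,0,0,0],
  ],
)

```text
time_s: 12.2
eef_pos: [488.3, 195.1, 67.6]
ee_rot: [0.0, 0.82, 0.573, 0.0]
force: [-3.5, -0.8, 12.1]
grip_width: 0.532
grip_force: 6.2
```

Request:
send_rows(
  targets=[
    [-0.06,0,0,0.0003,0,0,0],
    [-0.06,0,0,0.0003,0,0,0],
    [-0.06,0,0,0.0002,0,0,0],
    [-0.06,0,0,0,0,0,0],
    [-0.06,0,0,0,0,0,0],
    [-0.06,0,0,0,0,0,0],
    [-0.06,0,0,0,0,0,0],
    [-0.06,0,0,0,0,0,0],
    [-0.06,0,0,0,0,0,0],
    [-0.06,0,0,0,0,0,0],
  ],
)

```text
time_s: 13.45
eef_pos: [488.4, 195.2, 67.1]
ee_rot: [0.0, 0.82, 0.573, 0.001]
force: [-4.6, -1.6, 16.1]
grip_width: 0.531
grip_force: 7.8
```

Request:
send_rows(
  targets=[
    [-0.06,0,0.001,0,0,0,0],
    [-0.06,0,0.001,0,0,0,0],
    [-0.06,0,0.001,0,0,0,0],
    [-0.06,0,0.001,0,0,0,0],
    [-0.06,0,0.001,0,0,0,0],
    [-0.06,0,0.001,0,0,0,0],
    [-0.06,0,0,0,0,0,0],
    [-0.06,0,0,0,0,0,0],
    [-0.06,0,0,0,0,0,0],
    [-0.06,0,0,0,0,0,0],
  ],
)

```text
time_s: 14.7
eef_pos: [492.1, 193.9, 66.8]
ee_rot: [-0.001, 0.82, 0.573, -0.001]
force: [-13.1, 4.4, 19.2]
grip_width: 0.53
grip_force: 9.4
```

Request:
send_rows(
  targets=[
    [-0.06,0,0.001,-0.0002,0,0,0],
    [-0.06,0,0.001,-0.0001,0,0,0],
    [-0.06,0,0.001,-0.0001,0,0,0],
    [-0.06,0,0.001,0,0,0,0],
    [-0.06,0,0,0,0,0,0],
    [-0.06,0,0,0,0,0,0],
    [-0.06,0,0,0,0,0,0],
    [-0.06,0,0,0,0,0,0],
    [-0.06,0,0,0,0,0,0],
    [-0.06,0,0,0,0,0,0],
  ],
)

```text
time_s: 15.95
eef_pos: [495.5, 192.7, 67.0]
ee_rot: [-0.002, 0.82, 0.573, -0.001]
force: [-14.6, 4.8, 18.1]
grip_width: 0.53
grip_force: 9.9
```

Run:
```python
from h import *
s=ctrl.sense();print({k:np.round(s[k],3) for k in("eef_pos","force","wrist_torque","grip_width")})
w=ctrl.capture("wrist");cv2.imwrite("pics/e.png",cv2.resize(w["img"][180:380,210:450,::-1],None,fx=3,fy=3,interpolation=cv2.INTER_CUBIC))
```

```text
{'eef_pos': array([495.478, 192.735,  66.973]), 'force': array([-14.648,   4.785,  18.063]), 'wrist_torque': array([ 0.695,  2.026, -0.016]), 'grip_width': np.float64(0.53)}
```

View pics/e.png

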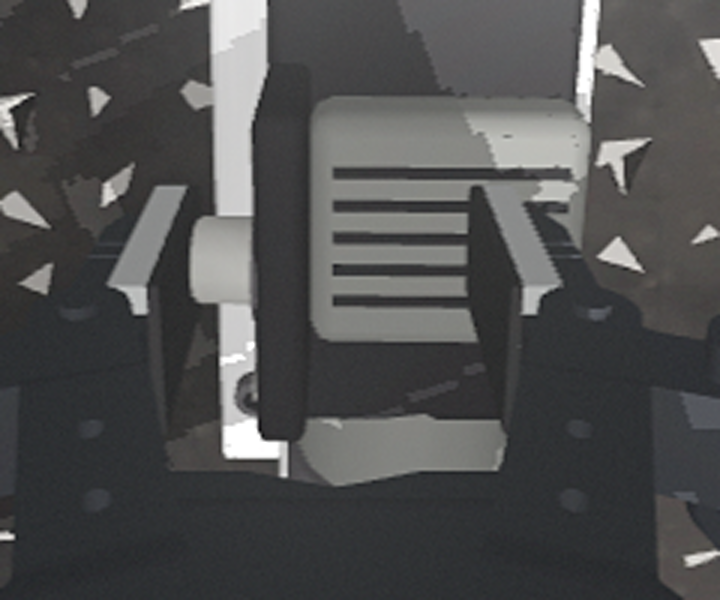

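The picture shows the outer finger's edge (187) just short of the button face (190), so the button is still out. The side load so far is friction on the trigger. I'll lighten the squeeze a little and keep pushing.

Request:
send_rows(
  targets=[
    [-0.06,0,0,-0.0004,0,0,0],
    [-0.06,0,0.0005,-0.0003,0,0,0],
    [-0.06,0,0.0005,0,0,0,0],
    [-0.06,0,0.0005,0,0,0,0],
    [-0.06,0,0.0005,0,0,0,0],
    [-0.06,0,0.0005,0,0,0,0],
    [-0.06,0,0.0005,0,0,0,0],
    [-0.06,0,0,0,0,0,0],
    [-0.06,0,0,0,0,0,0],
    [-0.06,0,0,0,0,0,0],
  ],
)

```text
time_s: 17.25
eef_pos: [497.7, 191.8, 67.2]
ee_rot: [-0.002, 0.82, 0.573, -0.002]
force: [-15.4, 5.2, 14.8]
grip_width: 0.529
grip_force: 9.6
```

Request:
send_rows(
  targets=[
    [-0.06,0,0.0005,0,0,0,0],
    [-0.06,0,0.0005,0,0,0,0],
    [-0.06,0,0.0005,0,0,0,0],
    [-0.06,0,0.0005,0,0,0,0],
    [-0.06,0,0.0005,0,0,0,0],
    [-0.06,0,0.0005,0,0,0,0],
    [-0.06,0,0,0,0,0,0],
    [-0.06,0,0,0,0,0,0],
    [-0.06,0,0,0,0,0,0],
    [-0.06,0,0,0,0,0,0],
  ],
)

```text
time_s: 18.5
eef_pos: [500.5, 190.8, 67.2]
ee_rot: [-0.002, 0.82, 0.573, -0.002]
force: [-15.2, 6.0, 15.8]
grip_width: 0.53
grip_force: 9.9
```

Run:
```python
from h import *
w=ctrl.capture("wrist");cv2.imwrite("pics/f.png",cv2.resize(w["img"][180:380,210:450,::-1],None,fx=3,fy=3,interpolation=cv2.INTER_CUBIC))
```

```text
(no output)
```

View pics/f.png

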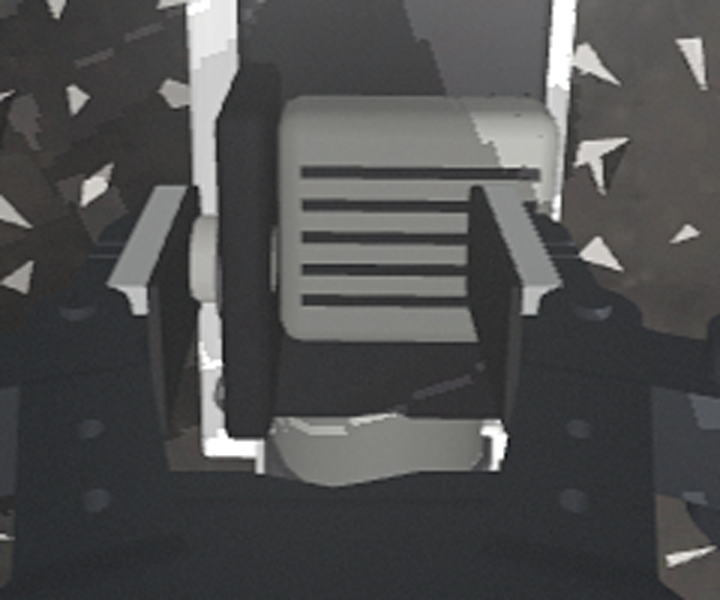

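The button is visibly going in: it stands about 30 px proud now, against 65 px before, so roughly 6.5 mm in. I'll push it a little further.

Request:
send_rows(
  targets=[
    [-0.06,0,0.0005,0,0,0,0],
    [-0.06,0,0.0005,0,0,0,0],
    [-0.06,0,0.0005,0,0,0,0],
    [-0.06,0,0.0005,0,0,0,0],
    [-0.06,0,0.0005,0,0,0,0],
    [-0.06,0,0,0,0,0,0],
    [-0.06,0,0,0,0,0,0],
    [-0.06,0,0,0,0,0,0],
    [-0.06,0,0,0,0,0,0],
    [-0.06,0,0,0,0,0,0],
  ],
)

```text
time_s: 19.8
eef_pos: [502.7, 189.9, 67.2]
ee_rot: [-0.002, 0.82, 0.573, -0.002]
force: [-16.5, 5.8, 15.4]
grip_width: 0.532
grip_force: 10.3
```

Request:
send_rows(
  targets=[
    [-0.06,0,0,-0.0003,0,0,0],
    [-0.06,0,0,-0.0003,0,0,0],
    [-0.06,0,0,-0.0003,0,0,0],
    [-0.06,0,0,-0.0003,0,0,0],
    [-0.06,0,0,-0.0003,0,0,0],
    [-0.06,0,0,-0.0003,0,0,0],
    [-0.06,0,0,-0.0003,0,0,0],
    [-0.06,0,0,-0.0003,0,0,0],
    [-0.06,0,0,0,0,0,0],
    [-0.06,0,0,0,0,0,0],
  ],
)

```text
time_s: 21.05
eef_pos: [503.0, 189.6, 68.5]
ee_rot: [-0.002, 0.82, 0.573, -0.002]
force: [-9.0, 4.6, 4.1]
grip_width: 0.525
grip_force: 6.0
```

Request:
send_rows(
  targets=[
    [-0.06,0,0,-0.0003,0,0,0],
    [-0.06,0,0,-0.0003,0,0,0],
    [-0.06,0,0,-0.0003,0,0,0],
    [-0.06,0,0,-0.0003,0,0,0],
    [-0.06,0,0,-0.0003,0,0,0],
    [-0.06,0,0,-0.0003,0,0,0],
    [-0.06,0,0,-0.0003,0,0,0],
    [-0.06,0,0,-0.0003,0,0,0],
    [-0.06,0,0,0,0,0,0],
    [-0.06,0,0,0,0,0,0],
  ],
)

```text
time_s: 22.3
eef_pos: [503.1, 189.5, 70.8]
ee_rot: [-0.002, 0.82, 0.573, -0.002]
force: [-9.0, 4.3, 3.8]
grip_width: 0.523
grip_force: 5.5
```

Request:
send_rows(
  targets=[
    [-0.06,0,0,-0.0003,0,0,0],
    [-0.06,0,0,-0.0003,0,0,0],
    [-0.06,0,0,-0.0003,0,0,0],
    [-0.06,0,0,-0.0003,0,0,0],
    [-0.06,0,0,-0.0003,0,0,0],
    [-0.06,0,0,-0.0003,0,0,0],
    [-0.06,0,0,-0.0003,0,0,0],
    [-0.06,0,0,-0.0003,0,0,0],
    [-0.06,0,0,0,0,0,0],
    [-0.06,0,0,0,0,0,0],
  ],
)

```text
time_s: 23.55
eef_pos: [503.2, 189.4, 73.0]
ee_rot: [-0.002, 0.82, 0.573, -0.002]
force: [-7.4, 3.9, 0.5]
grip_width: 0.533
grip_force: 5.0
```

Request:
send_rows(
  targets=[
    [-0.06,0,0,-0.0003,0,0,0],
    [-0.06,0,0,-0.0003,0,0,0],
    [-0.06,0,0,-0.0003,0,0,0],
    [-0.06,0,0,-0.0003,0,0,0],
    [-0.06,0,0,-0.0003,0,0,0],
    [-0.06,0,0,-0.0003,0,0,0],
    [-0.06,0,0,0,0,0,0],
    [-0.06,0,0,0,0,0,0],
    [-0.06,0,0,0,0,0,0],
    [-0.06,0,0,0,0,0,0],
  ],
)

```text
time_s: 24.8
eef_pos: [503.0, 189.1, 74.2]
ee_rot: [-0.002, 0.82, 0.573, -0.003]
force: [-6.1, 2.3, -3.8]
grip_width: 0.532
grip_force: 3.2
```

Request:
send_rows(
  targets=[
    [-0.06,0,0,-0.0002,0,0,0],
    [-0.06,0,-0.001,-0.0002,0,0,0],
    [-0.06,0,-0.001,-0.0002,0,0,0],
    [-0.06,0,-0.001,0,0,0,0],
    [-0.06,0,-0.001,0,0,0,0],
    [-0.06,0,-0.001,0,0,0,0],
    [-0.06,0,-0.001,0,0,0,0],
    [-0.06,0,-0.001,0,0,0,0],
    [-0.06,0,-0.001,0,0,0,0],
    [-0.06,0,0,0,0,0,0],
  ],
)

```text
time_s: 26.05
eef_pos: [497.9, 191.5, 76.7]
ee_rot: [0.0, 0.82, 0.573, 0.0]
force: [0.4, -0.0, 0.9]
grip_width: 0.529
grip_force: 0.0
```

Request:
send_rows(
  targets=[
    [-0.06,0,-0.001,0,0,0,0],
    [-0.06,0,-0.001,-0.001,0,0,0],
    [-0.06,0,0,-0.001,0,0,0],
    [-0.06,0,0,-0.002,0,0,0],
    [-0.06,0,0,-0.003,0,0,0],
    [-0.06,0,0,-0.005,0,0,0],
    [-0.06,0,0,-0.007,0,0,0],
    [-0.06,0,0,-0.01,0,0,0],
    [-0.06,0,0,-0.015,0,0,0],
    [-0.06,0,0,0,0,0,0],
  ],
)

```text
time_s: 27.3
eef_pos: [496.7, 192.3, 122.2]
ee_rot: [0.001, 0.82, 0.573, 0.001]
force: [-0.4, 0.0, -0.1]
grip_width: 0.531
grip_force: 0.0
```

Run:
```python
from h import *
s=ctrl.sense();print(s["time_s"],s["force"],s["eef_pos"])
w=ctrl.capture("wrist");cv2.imwrite("pics/g.png",w["img"][:,:,::-1])
```

```text
27.3 [-0.4469656   0.04120963 -0.10114828] [496.69220925 192.29068653 122.2073473 ]
```

View pics/g.png

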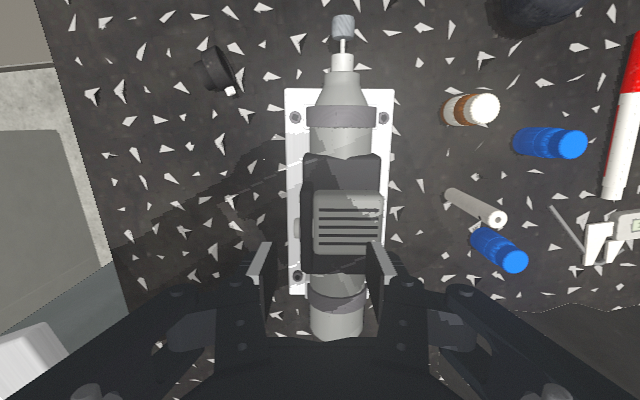

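The button now stands only about 7 px proud of the wall (around (297,228)), against 21 px when it was out. It has stayed in, the gripper is clear, and the bystanders are still upright. I'm handing the job in.

```bash
python3 -c "
from rig import ctrl
print(ctrl.finish_job())"
```

```text
the job is handed in; nothing more can be done
None
```

I handed the job in at about 27 s without being shown a verdict; in the last picture the lock button had stayed in after the slow release, the gripper was clear, and the vial, post and lens were standing.

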